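# Clear a test-fixture cover of turnings, then lift it level

### The arm

A 6-joint arm with a two-finger parallel gripper is mounted at the origin on a cart in front of the work surface, level with it; the furniture and walls round the work are solid. World frame = base frame: x ahead of the robot, y to its left, z up, the work surface at z = 0. Lengths are in m, angles in rad, forces in N, time in s.
With the tool pointing down it reaches from about 0.15 to 0.775 m from the base axis. Payload 6.1 kg.
Tool frame: the origin (TCP) lies at the very end of the fingers, on their centre line; the grasp point (between the pads) lies 19 mm behind it; z points along the fingers, y is the line along which they close (so a half turn about z gives the same grasp; the last joint's range is limited). The gripper opens to 85 mm and grips with 20 to 120 N. Pads are 22 mm wide; open, the fingers measure 114 mm over their backs; the gripper's body (76 mm by 85 mm) begins 54 mm behind the grasp point. The pads swing forward as they close: fully open they stand 13 mm farther back than shut.
Start: joints at [1.286, 0.126, -0.04, 1.405, 0, 1.571], TCP at [0.148, 0.504, 0.231] pointing down, gripper open.
Joint ranges: [-2.72, 2.72], [-0.95, 1.95], [-1.27, 1.35], [-1.78, 2.02], [-1.46, 1.47], [-3.14, 3.14]. Speed limits (rad/s): [2.39, 2.39, 3.01, 3.14, 3.14, 3.14].

### API

Orientations are given as a rotation vector (axis times angle).
In Python, from bench import robot, claw, sensors, eyes, ticket gives the robot as it stands. Calls block until the motion is done:
- robot.reach(position, orientation): joint-space move of the TCP to a pose.
- robot.move_l(position, speed=0.15, attitude=None, guard=None): straight line of the TCP; attitude=None keeps the orientation; speed is the mean speed in m/s. With guard (N) it stops when the force on the tool has changed by that much, and returns True; else False.
- robot.move_joints(angles): joint-space move.
- claw.set_gripper(opening, squeeze=None): finger opening in m; squeeze is the grip in N (None keeps the last); returns when the fingers have stopped.
- robot.sleep(seconds).
- robot.ik(position, orientation): joint angles nearest the present ones, or None.
- sensors.observe(): the state.
- eyes.snapshot(name): name is "scene" or "top" or "wrist"; returns a dict with "pixels" (420x560x3 uint8, red, green, blue), "fx", "fy", "cx", "cy" (pixels), "camera_from_world" (4x4, takes a point from world to camera coordinates). Camera axes: x right, y down, z forward; pixel columns grow to the right and rows downward; lengths in m; the calibration is good to about 2 mm. A picture is of the moment at which its call begins. There is no depth.
A pose or a line that the arm cannot do raises robot.PlanningError and nothing moves.
- ticket.close_job(): hands the job in; it is judged then, once.
Trained networks look in the newest picture that a camera, given by its name, has taken for a name from the list of things; names that differ only in an ending like _2 or _b are one class to them, and where a whole thing is asked for, a point or a joint stands for the part that bears it (a point fixed in the world has none). Each returns a list of dicts, best first, with "score" (0 to 1); they miss things now and then, are a little off and sometimes report something else, mostly with a low value. They report only what shows in the picture. A call takes as long as a camera call.
- eyes.look_for(camera, label): "bbox" ([left, top, right, bottom] in pixels, round what is visible of it).
The state is a dict: "t": time; "joint_positions": joint angles; "qd": joint speeds; "tau": joint torques, N m; "eef_pos": TCP position; "ee_rot": TCP orientation; "force": force on the tool from outside, world axes, zero at the start; "wrist_torque": the same for the moment, N m; "gripper_width": finger opening in m; "gripper_force": force on a finger pad.
Only numpy, scipy, OpenCV 4.12 (cv2) and the standard library are available. Lean on these libraries where they do the work, as an engineer would, in place of code of your own. Each camera call takes 0.05 s, during which the arm holds its last target. There are 200 camera calls.

### The job

Take the red scraper block and wipe the four copper turnings off the fixture's cover plate into the grey trough beside it (they are sharp: never push them with the fingers), then put the scraper down on the bench. Then lift the cover by its black handle, about 10 cm straight up off the blue base, and finish while holding it there steady and level, so the contact pins below can be inspected. Never tip the cover, and leave the flux tin and the screwdriver where they are.

Things in the scene. Friction and masses are not known exactly. Their poses are not given: they have to be found in the camera images.
- fixture_base: Blue tub bolted to the bench, 216 (x) x 186 (y) mm, walls 35 mm high, with a grey trough 76 mm wide fixed along its -y side. Origin: centre of the tub's underside, on the bench; z up. The cover lies in a rebate, its underside 30 mm above this origin, 3 mm clear at each side, held only by its weight. Bare contact pins stand inside.
- trough (a point): Centre of the trough's floor, 4 mm above the bench, axes as the base. The trough is inside 208 mm (x) x 72 mm (y), its outer walls 32 mm high. It begins at the base's wall, 8 mm beyond the edge of the cover and lower than the cover's top.
- cover: Loose bare aluminium cover plate, 200 (x) x 170 (y) x 8 mm, 0.4 to 0.7 kg, its centre of mass under the handle. Origin: centre of its underside; z up, axes as the base. A rim 6 mm wide and 8 mm high runs on the plate along the -x, +x and +y edges; the -y edge, towards the trough, is open.
- cover_handle (a point): Middle of the black bridge handle's bar, 47 mm above the cover's origin. The bar is 100 mm long along the cover's y, 14 mm wide (x) and 14 mm high, on two 14 mm posts at y = +-43 mm; 32 mm free below the bar. Pinch it across x.
- cover_lane (a point): Middle of the lane on the cover's top face where the turnings lie: at x = -52 mm, y = 0, z = 8 mm of the cover. The lane runs along y and is free from the rim (x = -94 mm) to the handle posts (x = -7 mm) and from the open edge y = -85 mm to the rim at y = +79 mm. The turnings all lie within 17 mm of its middle line and between y = -60 and +33 mm.
- chip_0: One of four loose curled copper turnings, 13 x 13 x 7 mm, 12 g, lying flat on the cover. Origin: centre of its underside.
- chip_1: One of four loose curled copper turnings, 13 x 13 x 7 mm, 12 g, lying flat on the cover. Origin: centre of its underside.
- chip_2: One of four loose curled copper turnings, 13 x 13 x 7 mm, 12 g, lying flat on the cover. Origin: centre of its underside.
- chip_3: One of four loose curled copper turnings, 13 x 13 x 7 mm, 12 g, lying flat on the cover. Origin: centre of its underside.
- scraper: Red scraper block with a black rubber blade, standing on its blade on the bench, 60 (x) x 20 (y) x 60 mm high, about 0.14 kg. Origin: centre of the blade's underside; z up. Pinch it across y (20 mm): the grip part is 46 mm wide in x and reaches from 22 to 60 mm above the origin. It wipes along its y; the two faces are alike.
- flux_tin: White round tin, 52 mm across, 22 mm high, loose bystander. Origin: centre of its underside.
- driver: Green screwdriver with a yellow end, 151 mm long and 17 mm thick, lying loose on the bench; bystander. Origin: under its middle.

How it is judged:
On the way, in this order (a step that is already met when the one before it is completed fails the run):
1. the scraper, held in the fingers, has its blade down on the cover (within 15 mm of its top face) (contact force between the fingers and scraper above 1 N and z of scraper in the frame of cover between 0 and 0.023 m and x of scraper in the frame of cover between -0.1 and 0.1 m and y of scraper in the frame of cover between -0.085 and 0.085 m), for 0.1 s.
2. all four turnings lie in the trough (x of chip_0 in the frame of trough between -0.106 and 0.106 m and y of chip_0 in the frame of trough between -0.037 and 0.037 m and z of each of chip_0, chip_1, chip_2, chip_3 in the frame of trough below 0.029 m and x of chip_1 in the frame of trough between -0.106 and 0.106 m and y of chip_1 in the frame of trough between -0.037 and 0.037 m and x of chip_2 in the frame of trough between -0.106 and 0.106 m and y of chip_2 in the frame of trough between -0.037 and 0.037 m and x of chip_3 in the frame of trough between -0.106 and 0.106 m and y of chip_3 in the frame of trough between -0.037 and 0.037 m), for 0.2 s.
3. the scraper is put down on the bench and let go, clear of the fixture (height (world z) of scraper below 0.03 m and contact force between scraper and the fingers below 0.1 N and contact force between scraper and fixture_base below 0.1 N and linear speed of scraper below 0.03 m/s), for 0.2 s.
4. the cover is held in the air above the base, steady and level (z of cover in the frame of fixture_base between 0.09 and 0.23 m and horizontal distance between cover and fixture_base below 0.06 m and angle between cover's own z axis and vertical below 0.1 rad and linear speed of cover below 0.02 m/s and angular speed of cover below 0.1 rad/s and contact force between the fingers and cover above 1 N and contact force between cover and fixture_base below 0.05 N and contact force between cover and scraper below 0.05 N), for 0.3 s.
At the end, for the whole second after the job is handed in: Fingers hold the cover 60 to 200 mm above its seat, within 60 mm of straight over the base, within 0.1 rad of level, still (20 mm/s, 0.1 rad/s), touching neither base nor scraper; all four turnings in the trough; scraper let go, at rest on the bench, not touching the fixture (all of step 2 and all of step 3 and all of step 4); the arm keeps its last pose, push and grip.
It fails at once if the fingers push a turning (contact force between the fingers and chip_0 above 0.5 N or contact force between the fingers and chip_1 above 0.5 N or contact force between the fingers and chip_2 above 0.5 N or contact force between the fingers and chip_3 above 0.5 N).
It fails at once if the cover is tipped more than 0.3 rad (angle between cover's own z axis and vertical above 0.3 rad).
It fails at once if the flux tin or the screwdriver is shoved more than 30 mm (distance of any of flux_tin, driver from where it was at the start of the episode above 0.03 m).
It also fails if it takes over 72 s, if anything falls off the work surface, if the arm or the gripper's body presses on something with over 40 N, if the wrist force passes 120 N, or if a joint passes its speed limit or range.

## Working session

There is one attempt and no reset: what is moved stays moved. The work goes in short steps, each a Python script; the robot and the scene stay as the last script left them, time stands still between calls to the robot, and variables do not carry over. Pictures are saved under pics/ and viewed, at most 10 in all, crops included, and the job is handed in when it is done.

```bash
mkdir -p pics; ls
cat > h.py <<'E'
import numpy as np, cv2
from bench import robot, claw, sensors, eyes, ticket
def snap(c,name=None):
    s=eyes.snapshot(c)
    if name: cv2.imwrite(f'pics/{name}.png',cv2.cvtColor(s['pixels'],cv2.COLOR_RGB2BGR))
    return s
def world(s,uv,z):
    T=np.linalg.inv(s['camera_from_world']); d=T[:3,:3]@[(uv[0]-s['cx'])/s['fx'],(uv[1]-s['cy'])/s['fy'],1]
    o=T[:3,3]; return o+d*(z-o[2])/d[2]
def proj(s,p):
    q=s['camera_from_world']@np.r_[p,1]; return np.array([s['cx']+s['fx']*q[0]/q[2],s['cy']+s['fy']*q[1]/q[2]])
E
python3 - <<'E'
from h import *
for c in ('top','scene'):
    s=snap(c,c+'0')
    print(c,np.linalg.inv(s['camera_from_world']).round(3).tolist(),s['fx'],s['cx'],s['cy'])
    for l in ('fixture_base','cover','cover_handle','chip_0','scraper','flux_tin','driver'):
        print(l,[(np.round(d['bbox']).tolist(),round(d['score'],2)) for d in eyes.look_for(c,l)])
o=sensors.observe(); print(o)
E
```

```text
bench.py
pics
top [[-0.024, -0.99, 0.142, 0.27], [-0.999, 0.02, -0.027, -0.021], [0.024, -0.142, -0.99, 1.22], [0.0, 0.0, 0.0, 1.0]] 393.8468246414952 282.09411550357515 208.86108308040207
fixture_base [([339.0, 146.0, 427.0, 220.0], 0.65)]
cover [([345.0, 150.0, 399.0, 216.0], 0.75), ([117.0, 244.0, 136.0, 269.0], 0.61)]
cover_handle [([346.0, 149.0, 404.0, 215.0], 0.58)]
chip_0 [([338.0, 145.0, 428.0, 222.0], 0.38)]
scraper [([134.0, 168.0, 152.0, 188.0], 0.47)]
flux_tin [([336.0, 248.0, 356.0, 265.0], 0.53)]
driver [([118.0, 243.0, 138.0, 267.0], 0.72)]
scene [[0.749, -0.513, 0.42, -0.251], [-0.662, -0.575, 0.48, -0.823], [-0.005, -0.638, -0.77, 1.332], [0.0, 0.0, 0.0, 1.0]] 459.08585633946365 276.1602316169066 207.76730724714167
fixture_base [([310.0, 246.0, 410.0, 311.0], 0.86)]
cover [([319.0, 220.0, 393.0, 286.0], 0.72)]
cover_handle [([315.0, 223.0, 394.0, 285.0], 0.96)]
chip_0 []
scraper []
flux_tin [([280.0, 271.0, 292.0, 285.0], 0.7)]
driver []
{'t': 0.8, 'joint_positions': array([ 1.28596806e+00,  1.25786448e-01, -3.95694299e-02,  1.40539097e+00,
       -3.98993892e-05,  1.57081948e+00]), 'qd': array([-0.00024306, -0.00152905, -0.00029585, -0.00037086, -0.00064466,
       -0.00128524]), 'tau': array([ 6.16157959e-04, -4.35641778e+01,  3.53070903e+01,  6.12398435e-04,
        1.20486966e-04,  3.57787954e-06]), 'eef_pos': array([0.14753253, 0.50384465, 0.23131565]), 'ee_rot': array([4.45925758e-01, 3.10973670e+00, 6.80384542e-05]), 'force': array([ 0.12212142, -0.68139585,  0.89013301]), 'wrist_torque': array([ 0.03232194, -0.01258384, -0.04236304]), 'gripper_force': 0.0, 'gripper_width': 0.0851711260317962}
```

Run:
```python
import cv2
i=cv2.imread('pics/top0.png')
a=cv2.resize(i[130:280,320:450],None,fx=4,fy=4,interpolation=cv2.INTER_CUBIC)[:600]
cv2.imwrite('pics/a.png',i); 
b=cv2.resize(i[150:280,100:170],None,fx=4,fy=4,interpolation=cv2.INTER_CUBIC)
import numpy as np
c=np.zeros((600,800,3),np.uint8); c[:600,:520]=a; c[:520,520:800]=b
cv2.imwrite('pics/crop.png',c)
```

```text
(no output)
```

View pics/top0.png

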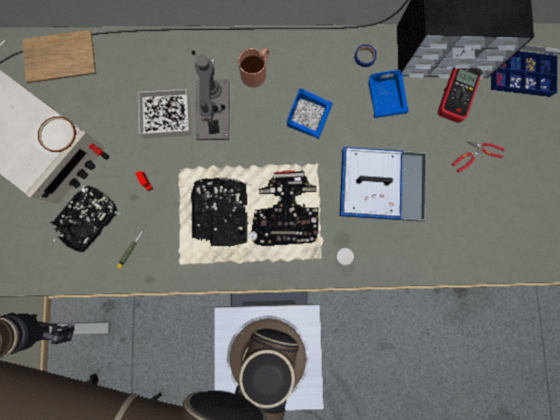

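View pics/crop.png

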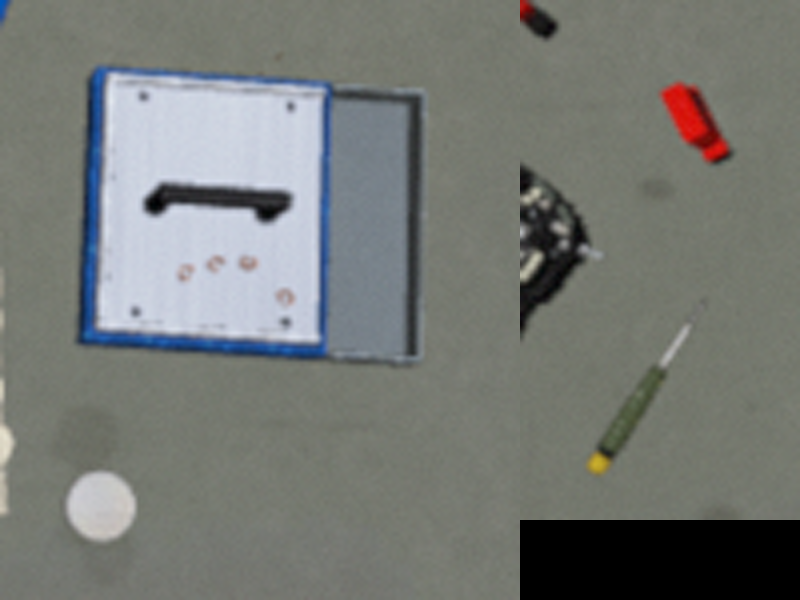

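The top view shows the fixture with its trough on the right (columns 342–425, rows 147–220) and the handle near (374,180). The four turnings are near (366–391, 195–204), in front of the handle. The scraper is at (144,181), rotated; the driver is at (130,247) and the tin at (345,256). Next I'll take closer wrist views.

```bash
cat >> h.py <<'E'
from scipy.spatial.transform import Rotation as Ro
def down(a):
    "tool pointing down, closing line (tool y) at world angle a"
    y=np.array([np.cos(a),np.sin(a),0]); z=np.array([0,0,-1.]); return Ro.from_matrix(np.c_[np.cross(y,z),y,z]).as_rotvec()
E
python3 - <<'E'
from h import *
s=snap('top')
f=lambda c,z:print(c,world(s,c,z).round(3))
f((144,181),.03);f((374,177),.077);f((345,256),.01);f((130,247),.01)
cr=lambda u,v:(320+u/4,130+v/4)
f(cr(97,67),.035);f(cr(331,84),.035);f(cr(324,356),.035);f(cr(80,343),.035)
for p in ((285,297),(248,264),(215,264),(185,272)): f(cr(*p),.041)
p=world(s,(144,181),.03)
a=np.arctan2(p[1],p[0])-1.571
robot.reach([p[0]-.04,p[1]-.02,.27],down(1.286))
w=snap('wrist','w1'); print(np.linalg.inv(w['camera_from_world']).round(3).tolist(),w['fx'],w['cx'],w['cy'])
print(proj(w,p),sensors.observe()['joint_positions'],sensors.observe()['t'])
E
```

```text
(144, 181) [0.536 0.367 0.03 ]
(374, 177) [ 0.525 -0.329  0.077]
(345, 256) [ 0.294 -0.243  0.01 ]
(130, 247) [0.336 0.41  0.01 ]
(344.25, 146.75) [ 0.632 -0.252  0.035]
(402.75, 151.0) [ 0.615 -0.435  0.035]
(401.0, 219.0) [ 0.401 -0.415  0.035]
(340.0, 215.75) [ 0.415 -0.229  0.035]
(391.25, 204.25) [ 0.447 -0.387  0.041]
(382.0, 196.0) [ 0.473 -0.36   0.041]
(373.75, 196.0) [ 0.473 -0.334  0.041]
(366.25, 198.0) [ 0.468 -0.311  0.041]
[[0.281, 0.917, 0.283, 0.423], [0.96, -0.268, -0.084, 0.369], [-0.001, 0.295, -0.956, 0.413], [0.0, 0.0, 0.0, 1.0]] 369.17008290106793 276.93381360000956 208.4021555700994
[305.28838209 200.18833005] [6.12531264e-01 2.87509428e-01 2.45422202e-01 1.52876921e+00
 3.05903747e-04 8.95752579e-01] 2.3333
```

View pics/w1.png

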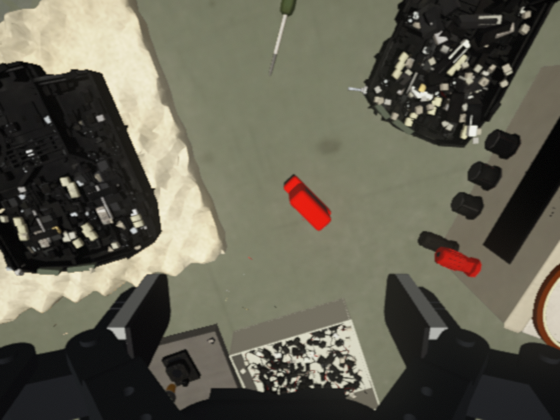

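The wrist view shows the scraper at (307,203), its long axis running from (290,183) to (325,223), with free bench around it. I'll fit a silhouette model for its pose.

```bash
cat >> h.py <<'E'
from scipy.optimize import minimize
def box(x0,x1,y0,y1,z0,z1): return np.array([[x,y,z] for x in(x0,x1) for y in(y0,y1) for z in(z0,z1)])
def place(pts,x,y,a,z=0):
    R=np.array([[np.cos(a),-np.sin(a),0],[np.sin(a),np.cos(a),0],[0,0,1]]); return pts@R.T+[x,y,z]
def sil(s,boxes,p,z=0,k=16):
    m=np.zeros(s['pixels'].shape[:2],np.uint8)
    for b in boxes:
        q=np.array([proj(s,t) for t in place(b,*p,z)]).astype(np.float32)
        cv2.fillConvexPoly(m,np.round(cv2.convexHull(q)*k).astype(np.int32),255,cv2.LINE_AA,4)
    return m/255.
SCR=[box(-.023,.023,-.01,.01,.022,.06),box(-.03,.03,-.01,.01,.008,.022)]
def redmask(s):
    h=cv2.cvtColor(s['pixels'],cv2.COLOR_RGB2HSV); return (((h[...,0]<8)|(h[...,0]>172))&(h[...,1]>150)&(h[...,2]>60)).astype(np.uint8)
def fit(s,mask,boxes,p0s,z=0):
    f=lambda p:1-np.minimum(m:=sil(s,boxes,p,z),mask).sum()/np.maximum(m,mask).sum()
    return min((minimize(f,p0,method='Nelder-Mead',options=dict(initial_simplex=np.array(p0)+np.array([[0,0,0],[.01,0,0],[0,.01,0],[0,0,.2]]),xatol=1e-4,fatol=1e-4)) for p0 in p0s),key=lambda r:r.fun)
def nearblob(m,uv):
    n,l,st,c=cv2.connectedComponentsWithStats(m); i=1+np.argmin([np.hypot(*(c[j]-uv)) if st[j,4]>20 else 1e9 for j in range(1,n)]); return (l==i).astype(float)
E
python3 - <<'E'
from h import *
robot.reach([.50,.36,.21],down(1.286))
w=snap('wrist','w2')
g=proj(w,[.536,.367,.03]); m=nearblob(redmask(w),g); print(m.sum(),g)
for z in (0,):
  r=fit(w,m,SCR,[(.536,.367,a) for a in np.arange(0,3.1,.5)]); print(r.x,r.fun)
v=w['pixels'][...,::-1].copy(); c,_=cv2.findContours((sil(w,SCR,r.x)>.5).astype(np.uint8),0,2); cv2.drawContours(v,c,-1,(0,255,0),1); cv2.imwrite('pics/w2f.png',cv2.resize(v[80:300,160:440],None,fx=2.5,fy=2.5))
E
```

```text
1849.0 [296.62452981 219.00399998]
[0.53887621 0.3688612  3.55019565] 0.1706403317883789
```

View pics/w2f.png

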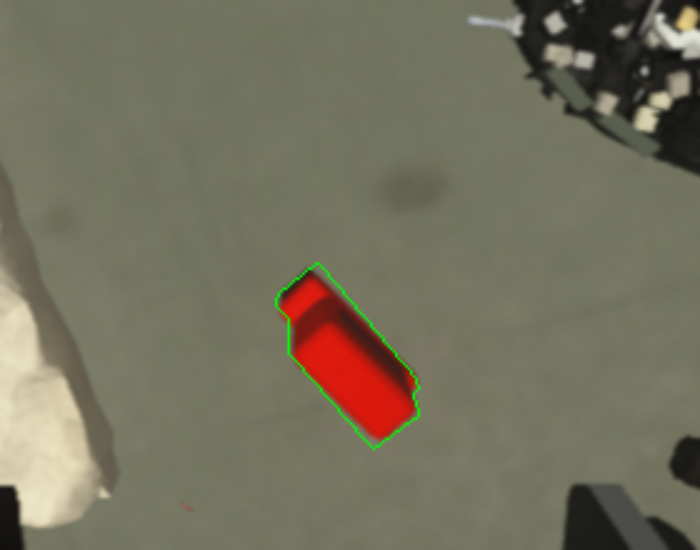

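Run:
```python
from h import *
x,y,a=.5389,.3689,.4086; R=down(a+np.pi/2)
claw.set_gripper(.06,50)
robot.reach([x,y,.12],R)
robot.move_l([x,y,.024],.12,guard=15)
claw.set_gripper(0.0,50)
o=sensors.observe(); print(o['gripper_width'],o['gripper_force'],o['eef_pos'],o['force'])
robot.move_l([x,y,.25],.2)
robot.reach([.56,-.32,.30],down(1.47))
s=snap('wrist','w3'); o=sensors.observe(); print(o['t'],o['gripper_width'],o['eef_pos'])
for l in ('chip_0','cover_handle'):
    print(l,[(np.round(d['bbox']).tolist(),round(d['score'],2)) for d in eyes.look_for('wrist',l)])
import pickle; pickle.dump(s,open('w3.pkl','wb'))
```

```text
0.01929525268566893 49.516595005989075 [0.53932007 0.36917868 0.02476302] [ 0.49641532 -0.6755627   3.7442006 ]
9.0083 0.019479654711728408 [ 0.56049511 -0.31910225  0.29992487]
chip_0 [([193.0, 53.0, 200.0, 62.0], 0.52)]
cover_handle [([172.0, 25.0, 343.0, 220.0], 0.76)]
```

View pics/w3.png

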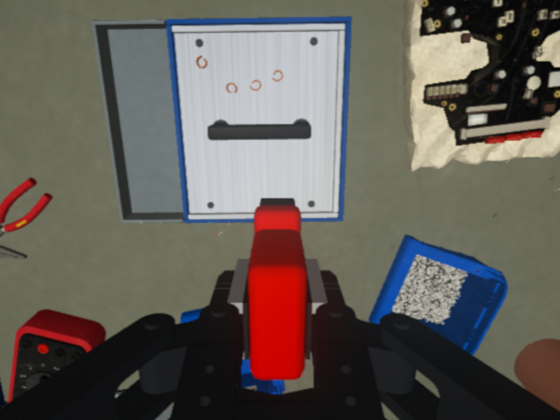

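The wrist view shows the scraper held square. The base's outer corners are near (168,19), (351,17), (342,220) and (187,221). The turnings are at (202,62), (232,88), (256,85) and (278,75), and the handle bar spans (208–311, 131).

Run:
```python
import numpy as np,cv2,pickle
from h import *
s=pickle.load(open('w3.pkl','rb'))
h=cv2.cvtColor(s['pixels'],cv2.COLOR_RGB2HSV); b=((h[...,0]>100)&(h[...,0]<128)&(h[...,1]>140)).astype(np.uint8)
n,l,st,c=cv2.connectedComponentsWithStats(b); i=1+np.argmin([np.hypot(*(st[j,:2]-[167,17])) for j in range(1,n)]); print(st[i])
hull=cv2.convexHull(np.argwhere(l==i)[:,::-1].astype(np.int32)); m=np.zeros(l.shape,np.uint8); cv2.fillConvexPoly(m,hull,1)
r=fit(s,m.astype(float),[box(-.108,.108,-.093,.093,0.0,.035)],[(.516,-.333,-.1)]); print('base',r.x,r.fun)
B=r.x; inv=lambda p:place(np.array([p])-[B[0],B[1],0],0,0,-B[2])[0].round(4)
for uv in ((202,62),(232,88),(256,85),(278,75)): w=world(s,uv,.0415); print('chip',w.round(4),inv(w))
for uv in ((208,131),(311,131),(259.5,131.5)): w=world(s,uv,.084); print('bar',w.round(4),inv(w))
for uv in ((208,126),(311,126)): w=world(s,uv,.084); print('bar-edge',w.round(4),inv(w))
for uv in ((168,19),(351,17),(342,220),(187,221)): print(inv(world(s,uv,.035)))
```

```text
[ 166   17  185  206 2876]
base [ 0.51839397 -0.33325677 -0.08738112] 0.015489044542708497
chip [ 0.4465 -0.3846  0.0415] [-0.0671 -0.0574  0.0415]
chip [ 0.4744 -0.3577  0.0415] [-0.0417 -0.0282  0.0415]
chip [ 0.474  -0.3326  0.0415] [-0.0443 -0.0033  0.0415]
chip [ 0.4666 -0.3091  0.0415] [-0.0537  0.0196  0.0415]
bar [ 0.5121 -0.381   0.084 ] [-0.0021 -0.0481  0.084 ]
bar [ 0.522 -0.283  0.084] [-0.0008  0.0504  0.084 ]
bar [ 0.5175 -0.332   0.084 ] [-0.001   0.0011  0.084 ]
bar-edge [ 0.5074 -0.3803  0.084 ] [-0.0068 -0.0478  0.084 ]
bar-edge [ 0.5173 -0.2826  0.084 ] [-0.0055  0.0503  0.084 ]
[-0.1081 -0.0897  0.035 ]
[-0.1075  0.0931  0.035 ]
[0.1065 0.0923 0.035 ]
[ 0.1054 -0.0889  0.035 ]
```

```bash
cat >> h.py <<'E'
B=(.518,-.332,-.093)
def bw(x,y,z): return place(np.array([[x,y,z]]),*B)[0]
E
python3 - <<'E'
from h import *
R=down(B[2]+np.pi/2)
robot.reach(bw(-.052,.05,.13),R)
robot.move_l(bw(-.052,.05,.072),.15,guard=12)
f0=sensors.observe()['force']
hit=robot.move_l(bw(-.052,.05,.056),.02,guard=5)
o=sensors.observe(); print(hit,o['eef_pos'],o['force']-f0)
z=o['eef_pos'][2]+.0003
robot.sleep(.15)
print('stop',robot.move_l(bw(-.052,-.06,z),.07,guard=30), sensors.observe()['force']-f0)
print('stop',robot.move_l(bw(-.052,-.115,z+.0005),.06,guard=30), sensors.observe()['force']-f0, sensors.observe()['eef_pos'])
robot.move_l(bw(-.052,-.115,.16),.2)
s=snap('top','top1'); snap('scene','scene1'); o=sensors.observe(); print(o['t'],o['gripper_width'])
robot.reach([.56,-.30,.30],R)
snap('wrist','w4')
E
```

```text
True [ 0.47109073 -0.27755131  0.06274803] [-0.01769343 -0.70448203  6.39857179]
stop False [-0.26284685 -0.46140842  1.82666517]
stop False [ 0.51129648 -0.86370875 -0.34891898] [ 0.45554115 -0.44139174  0.06352465]
14.6667 0.019488170068436048
```

View pics/w4.png

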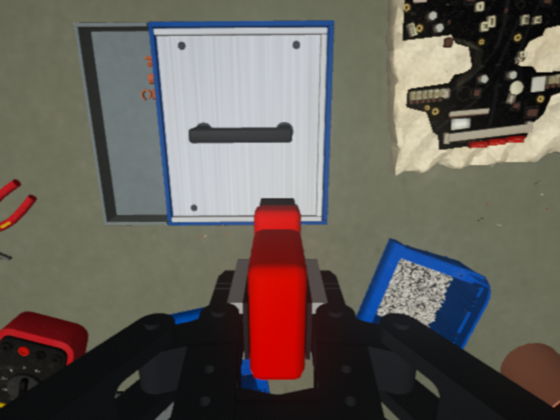

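The cover plate is clear. Three turnings show in the trough against the wall, at (150,60), (151,77) and (148,95), and the fourth may be hidden. I'll look from over the trough.

Run:
```python
from h import *
robot.reach([.52,-.47,.24],down(B[2]+np.pi/2))
s=snap('wrist'); 
p=s['pixels'][...,::-1]; u=proj(s,bw(-.05,-.1,.01)); print(u)
x0=int(np.clip(u[0]-80,0,400)); y0=int(np.clip(u[1]-60,0,300))
a=cv2.resize(p[y0:y0+120,x0:x0+160],(800,600),interpolation=cv2.INTER_CUBIC); cv2.imwrite('pics/w5.png',a); print(x0,y0)
```

```text
[315.64544829 106.36704464]
235 46
```

View pics/w5.png

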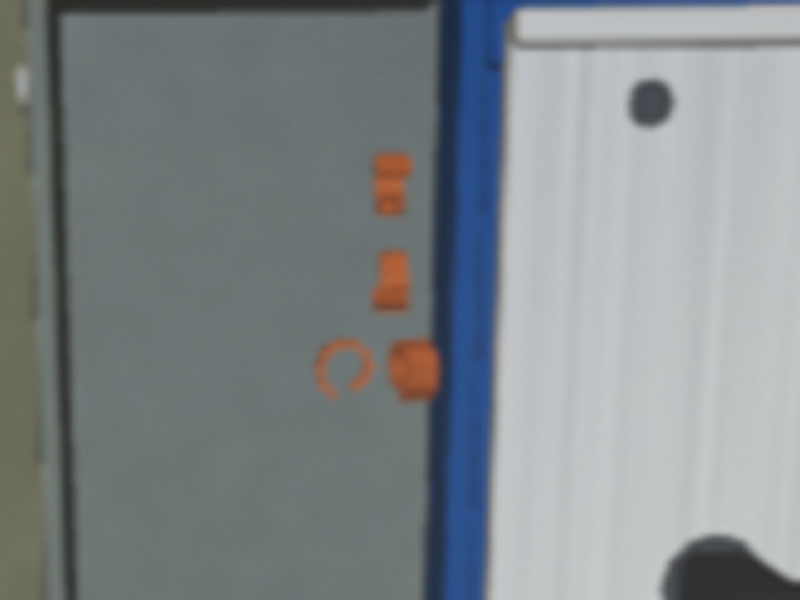

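All four turnings lie on the trough floor. Next I'll put the scraper back at its original spot, which is clear.

Run:
```python
from h import *
x,y,a=.5389,.3689,.4086; R=down(a+np.pi/2)
robot.move_l([.52,-.45,.27],.2)
robot.reach([x,y,.12],R)
robot.move_l([x,y,.032],.12,guard=15)
print(robot.move_l([x,y,.022],.02,guard=4), sensors.observe()['eef_pos'])
claw.set_gripper(.06,50); robot.sleep(.2)
robot.move_l([x,y,.20],.2)
robot.reach([.53,-.31,.30],down(B[2]))   # closing line along the cover's x
s=snap('wrist','w6'); o=sensors.observe(); print(o['t'],o['eef_pos'],o['gripper_width'],o['joint_positions'].round(2))
d=eyes.look_for('wrist','cover_handle'); print(d[:2])
print(proj(s,[.5175,-.334,.084]))
t=snap('top'); print(nearblob(redmask(t),(144,181)).sum(), [(q['bbox'],q['score']) for q in eyes.look_for('top','scraper')])
import pickle; pickle.dump(s,open('w6.pkl','wb'))
```

```text
True [0.53933518 0.36920416 0.02480228]
25.1917 [ 0.53044492 -0.30920307  0.2998207 ] 0.05995395255241315 [-0.53  0.32  0.35  1.61  0.    1.13]
[{'bbox': [169.2, 109.8, 359.1, 257.2], 'score': 0.59}]
[266.67659771 198.80896421]
167.0 [([134.0, 168.9, 150.8, 189.8], 0.67)]
```

View pics/w6.png

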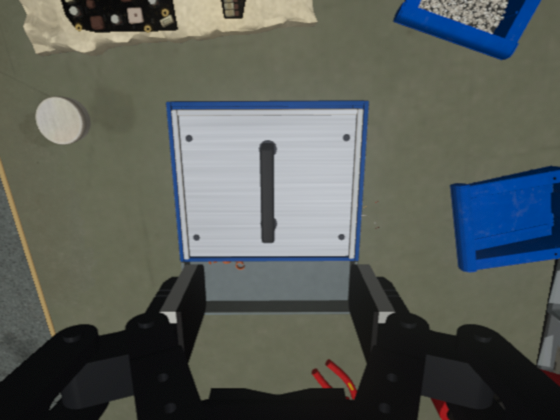

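The bar runs from about (267,147) to (268,242), and the plate is clean. The scraper is back at its place, and the gripper is square to the bar.

Run:
```python
from h import *
import pickle
s=pickle.load(open('w6.pkl','rb')); g=s['pixels'].max(2); 
m=nearblob(((g<75)&(np.indices(g.shape)[0]<252)&(np.indices(g.shape)[0]>130)).astype(np.uint8),(267,195)); 
yx=np.argwhere(m>0); c=yx[yx[:,0]<235]; print(yx.min(0),yx.max(0))
mid=[np.mean(yx[yx[:,0]==r][:,1]) for r in (170,190,210)]; print(mid)
e=world(s,(268,yx[:,0].max()+.5),.084); c0=world(s,(mid[1]+.5,190),.084); n=world(s,(mid[0]+.5,170),.084)
u=np.array([-np.sin(B[2]),np.cos(B[2])]); print(e,c0,n)
p=c0[:2]+u*((e[:2]+.05*u-c0[:2])@u); print('handle',p, bw(0,-.002,.084))
if np.hypot(*(p-bw(0,-.002,0)[:2]))<.008:
    x,y=p; R=down(B[2])
    robot.reach([x,y,.14],R)
    print(robot.move_l([x,y,.056],.12,guard=12), sensors.observe()['eef_pos'])
    claw.set_gripper(0,90); robot.sleep(.2)
    o=sensors.observe(); print(o['gripper_width'],o['gripper_force'],o['force'],o['t'])
```

```text
[142 260] [241 275]
[np.float64(266.5), np.float64(266.5), np.float64(267.0)]
[ 0.51419248 -0.38033584  0.084     ] [ 0.51874904 -0.32490152  0.084     ] [ 0.52079716 -0.30466115  0.084     ]
handle [ 0.51822733 -0.33049516] [ 0.51781427 -0.33399136  0.084     ]
False [ 0.51891904 -0.33086241  0.05710156]
0.012676293137869873 88.70343089103699 [-1.65838142  0.34721782  6.35059768] 27.575
```

Run:
```python
from h import *
p=sensors.observe()['eef_pos']
robot.move_l(p+[0,0,.015],.03); o=sensors.observe(); print(o['force'],o['wrist_torque'],o['gripper_width'],o['gripper_force'])
robot.move_l(p+[0,0,.105],.05); robot.sleep(.7)
o=sensors.observe(); print(o['t'],o['eef_pos'],o['force'],o['wrist_torque'],o['gripper_width'],o['gripper_force'],abs(o['qd']).max())
snap('wrist'); s=snap('scene'); u=proj(s,[.518,-.332,.1]); print(u)
a=s['pixels'][...,::-1]; y,x=int(u[1])-75,int(u[0])-100
cv2.imwrite('pics/lift.png',cv2.resize(a[y:y+150,x:x+200],(800,600),interpolation=cv2.INTER_CUBIC))
```

```text
[ 0.72111053 -0.20721402 -4.00560677] [0.00510827 0.01990715 0.01662896] 0.012456169891402084 87.64156579971313
30.9 [ 0.51844615 -0.33075115  0.16180928] [-0.37875658  0.04956202 -4.9347246 ] [-0.03452959  0.02082635  0.037527  ] 0.012186290585024937 87.64231324195862 0.001464049974806811
[354.29468637 241.1314072 ]
```

View pics/lift.png

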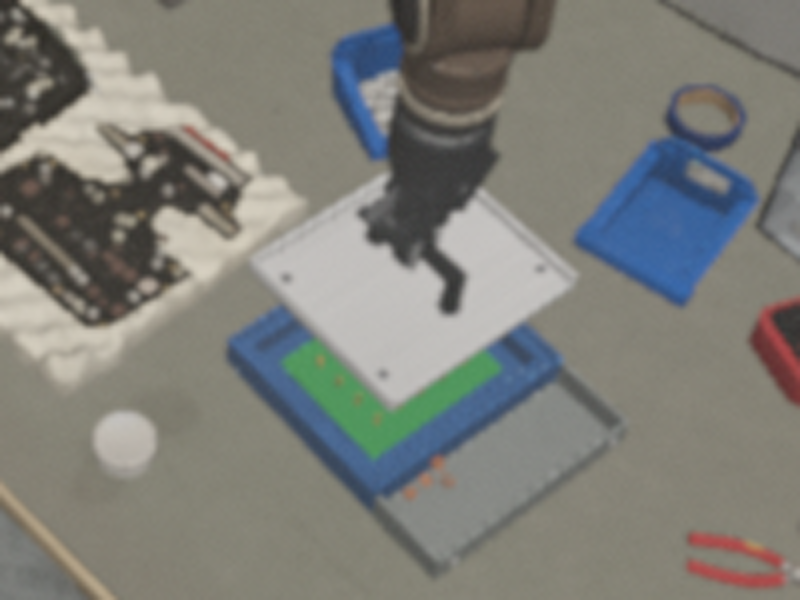

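The cover is up over the base and the four turnings are in the trough at (410–445, 465–495). Before handing in, I'll check that the cover is level and steady.

Run:
```python
from h import *
from scipy.optimize import least_squares
s=snap('scene'); o=sensors.observe(); print(o['t'],o['gripper_width'],o['force'],o['wrist_torque'])
a=s['pixels'].astype(int); m=((a.min(2)>125)&(a.max(2)-a.min(2)<30)).astype(np.uint8)
m=nearblob(m,proj(s,[.518,-.332,.143])); print(m.sum())
m[:220]=m[:220]  # visible part; corners from the hull
h=cv2.convexHull(np.argwhere(m>0)[:,::-1].astype(np.int32))[:,0,:]
L=h[h[:,0].argmin()];Rr=h[h[:,0].argmax()];Bt=h[h[:,1].argmax()]; print(L,Rr,Bt)
# rims (z 16 mm) on -x,+x,+y; corner order: L=(-x,+y), Bt=(-x,-y), Rr=(+x,-y); bottom plate edge of silhouette
for n,c in (('L',(-.1,.085)),('B',(-.1,-.085)),('R',(.1,-.085))):
    print(n,[proj(s,bw(*c,.135+z)).round(1).tolist() for z in (0,.008,.016)])
```

```text
31.05 0.012538647664943276 [ 0.58824938 -0.56785143 -4.38525615] [-0.03979685  0.02665637  0.01610578]
84.0
[344 188] [353 188] [350 198]
L [[314.9, 232.5], [315.1, 231.1], [315.2, 229.6]]
B [[350.2, 268.7], [350.6, 267.3], [350.9, 265.8]]
R [[396.8, 237.1], [397.3, 235.6], [397.8, 234.2]]
```

The predicted level-plate corners match the picture to within about 2 px, all shifted the same way. The cover is level and steady, so I'm handing in.

```bash
python3 -c "
from h import *
print(ticket.close_job())"
```

```text
the job is handed in; nothing more can be done
None
```

I handed the job in at about 31 s of the 72 s allowed: the four turnings are in the trough, the scraper is back on the bench, and the cover is held level and still about 10 cm above its seat; no verdict came back.

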